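Key the hub onto the coil winder's spindle

ROBOT

A 6-joint arm with a two-finger parallel gripper is mounted at the origin on the work surface. World frame = base frame: x ahead of the robot, y to its left, z up, the work surface at z = 0. Lengths are in m, angles in rad, forces in N, time in s.
With the tool pointing down it reaches from about 0.35 to 0.875 m from the base axis. Payload 4.2 kg.
Tool frame: the origin (TCP) lies midway between the tips of the shut fingers; the grasp point (between the pads) lies 19 mm behind it (arm.grip_depth is the distance from the TCP to the grasp point, in m); z points along the fingers, y is the direction in which the jaws open and shut (so a half turn about z gives the same grasp; the last joint's range is limited). The gripper opens to 85 mm and grips with 20 to 120 N. Pads are 22 mm wide; open, the fingers measure 114 mm over their backs; the gripper's body (76 mm by 85 mm) begins 54 mm behind the grasp point. The pads swing forward as they close: fully open they stand 13 mm farther back than shut.
Start: joints at [1.444, 0.385, 0.008, 0, -1.194, -0.259], TCP at [0.235, 0.579, 0.231] pointing down, gripper open.
Joint ranges: [-3.14, 3.14], [-1.21, 2.06], [-1.07, 1.41], [-3.16, 2.05], [-2.99, -0.16], [-3.1, 3.1]. Speed limits (rad/s): [2.79, 2.79, 3.14, 3.14, 3.14, 3.14].

INTERFACE

Orientations are given as a unit quaternion [x, y, z, w].
In Python, from bench import arm, grab_frame, calibration, ticket gives the robot as it stands.
- The arm moves only by the tool step_arm, never from a script. Its arguments are lists of equal length, an entry for each row: "fingers": the opening, from 0 (shut) to 1 (fully open); "delta_pos": the shift along the tool's x, y, z in cm, a list of three; "dr": the turn, a rotation vector about the tool's x, y, z in degrees, a list of three. A call has 1 to 8 rows; each row is the pose to reach, as a shift and turn from the pose commanded when the call began, along the tool's axes at that moment; what a row does not reach only later rows make up. A row lasts 1/10 s, in which the tool goes at most 50 mm and 8.59 degrees, less where a joint would pass 70% of its speed; a pose out of reach is approached as far as the arm can. A call with a gripper value outside its range is refused whole. The fingers move at their own pace and stop on an object; "grip_force" is the grip in N (left out, the last holds). Time passes only in rows, so rows that repeat a pose let the fingers close. It gives the time, the measured TCP pose, the force and the opening at its end, in the units of the state.
- arm.read_state(): the state, without advancing time (a new reading comes with each control period).
- grab_frame(name): name is "side" or "top"; returns the picture (480x640x3 uint8, blue, green, red); there is no depth.
- calibration(name): a dict with "camera_matrix" (3x3 intrinsics, pixels), "pose" (4x4, takes a point from camera to world coordinates). Camera axes: x right, y down, z forward; pixel columns grow to the right and rows downward; lengths in m; the calibration is good to about 2 mm. A picture is of the moment at which its call begins. calibration takes no time and is no camera call.
- ticket.hand_in(): hands the job in, once; it reports no verdict.
The state is a dict: "clock": time; "qpos": joint angles; "qd": joint speeds; "joint_torque": joint torques, N m; "tool_pos": TCP position; "eef_rot": TCP orientation; "wrist_force": force on the tool from outside, world axes, zero at the start; "torque": the same for the moment, N m; "grip_width": finger opening in m.
Only numpy, scipy, OpenCV 4.12 (cv2) and the standard library are available. Lean on these libraries where they do the work, as an engineer would, in place of code of your own. Each camera call takes 0.05 s, during which the arm holds its last target. There are 200 camera calls.

TASK

Fit the keyed hub (the steel collar with a tab inside its bore, not the plain one) onto the upright spindle of the wire coil winder: lower it tab-side up over the spindle, turn it gently until its tab drops into the keyway, and leave it fully home, flat on the shoulder, and let go. The tab is thin, so feel for the keyway and never force the hub down or round; leave everything else on the table where it is.

Things in the scene. Friction and masses are not known exactly. Their poses are not given: they have to be found in the camera images.
- hub_center (a point): the keyed hub: a thick steel collar lying flat (z up) on 3 mm thick green felt. 20 mm high, 60 mm across, with two parallel outer flats 48 mm apart facing its own +x and -x, each 36 mm long: grip it across these. Its yaw is within 45 degrees of zero. 0.14 to 0.24 kg. Point at its centre on the bore axis, half-way up
- hub_tab (a point): the hub's tab, point at its tip, mid height. It stands inwards from the bore wall (bore 32.4 mm across, straight through) on the hub's own -x side: 6 mm wide, tip 8.5 mm from the axis, only in the hub's top 6 mm (tab underside 14 mm above hub underside). It is thin: a contact force over 40 N between hub and winder damages it
- hub: the same hub, origin at the centre of its underside
- spindle_end (a point): centre of the top end of the winder's upright spindle, 95 mm above the table. Spindle 30 mm thick, 30 mm high, top rim chamfered 2 mm; a keyway 7.5 mm wide runs down its whole length, open at the top, floor 7 mm from the axis. It faces the stand's -x side give or take 43 degrees; the orientation given is the stand's, the spindle's own angle is not measured
- shoulder (a point): centre of the flat round shoulder at the spindle's foot, 42 mm across, 65 mm above the table. Off the keyway the hub stops with its tab on the spindle's end, its centre 26 mm above this point; with the tab in the keyway (fits within about 4 degrees) it slides 16 mm down until its underside is flat on the shoulder, its centre 10 mm above this point
- stand: the coil winder: fixed stand, origin at the centre of its underside on the table, yaw within 17 degrees of zero. Base 110 mm square with its top 30 mm up, a round foot 68 mm across up to 36 mm, then a 42 mm round neck up to the shoulder. A brake holds the spindle still under gentle handling
- collar_center (a point): a plain steel collar of the hub's outer shape and size but with a clean round bore and no tab; not to be used; point at its centre. It lies on the felt beside the hub, on either side of it
- pliers_a_center (a point): small steel pliers lying on the felt's far edge, 130 mm long; point between the handles
- pliers_b_center (a point): small steel pliers lying on the table to the right of the winder, 120 mm long; point between the handles
- juice_mid (a point): amber bottle with orange label, 64 mm across, 210 mm tall; point on its axis half-way up
- water_mid (a point): clear bottle, 58 mm across, 170 mm tall; point on its axis half-way up
- mug_mid (a point): blue mug, 76 mm across, 85 mm tall; point on its axis half-way up
- tin_mid (a point): low round metal tin, 56 mm across, 35 mm tall; point on its axis half-way up
- pen: black pen, 140 mm long, lying on the notebook; point at its underside, half-way along

How it is judged:
On the way, in this order (a step that is already met when the one before it is completed fails the run):
1. the hub is on the spindle, its bore round the spindle's end (z of hub_center in the frame of shoulder below 0.03 m and horizontal distance between hub_center and shoulder below 0.004 m), for 0.05 s.
2. the tab is down in the keyway and the hub is home on the shoulder (z of hub_center in the frame of shoulder between 0.0075 and 0.0125 m and horizontal distance between hub_center and shoulder below 0.004 m and angle between hub_center's own z axis and vertical below 0.07 rad), for 0.2 s.
At the end, for the whole second after the job is handed in: The hub lies home on the shoulder: its centre 7.5 to 12.5 mm above the shoulder's centre, within 4 mm of the spindle axis, level within 4 degrees, at rest (all of step 2 and linear speed of hub below 0.02 m/s); the robot touches nothing.
It fails at once if the hub is forced: more than 40 N between hub and winder (contact force between hub and stand above 40 N).
It fails at once if another thing on the table is moved by more than 30 mm (distance of any of collar_center, pliers_a_center, pliers_b_center, juice_mid, water_mid, mug_mid, tin_mid, pen from where it was at the start of the episode above 0.03 m).
It also fails if it takes over 64 s, if anything falls off the work surface, if the arm or the gripper's body presses on something with over 40 N, if the wrist force passes 120 N, or if a joint passes its speed limit or range.

## Working session

There is one attempt and no reset: what is moved stays moved. The work goes in short steps, Python scripts to look and compute and a tool call to move; the robot and the scene stay as the last step left them, time stands still between calls to the robot, and variables do not carry over. Pictures are saved under pics/ and viewed, about 8 in all and at most 12, crops included, and the job is handed in when it is done.

Besides the shell and the picture viewer there is one more tool, called after ">>>" as a command line: name --argument value ..., lists and objects as JSON in quotes. step_arm: Moves the arm, as the interface text tells. Its arguments: {"type":"object","properties":{"fingers":{"type":"array"},"delta_pos":{"type":"array"},"dr":{"type":"array"},"grip_force":{"type":"number"}},"required":["fingers","delta_pos","dr"]}

```bash
mkdir -p pics; ls; python3 - <<'E'
from bench import arm, grab_frame, calibration
import cv2,numpy as np
np.set_printoptions(precision=4,suppress=True)
for n in("top","side"):
    cv2.imwrite(f"pics/{n}0.png",grab_frame(n)); c=calibration(n); print(n,c["camera_matrix"],c["pose"])
s=arm.read_state(); print(s)
E
```

```text
pics
top [[561.3703   0.     313.7812]
 [  0.     561.3703 241.6296]
 [  0.       0.       1.    ]] [[-0.0119 -0.9896  0.1432  0.3702]
 [-0.9999  0.011  -0.007   0.0113]
 [ 0.0053 -0.1433 -0.9897  1.4221]
 [ 0.      0.      0.      1.    ]]
side [[442.6155   0.     317.8251]
 [  0.     442.6155 244.0322]
 [  0.       0.       1.    ]] [[-0.8026 -0.4515  0.3897  0.1385]
 [-0.5964  0.6019 -0.531   0.6231]
 [ 0.0052 -0.6587 -0.7524  0.9363]
 [ 0.      0.      0.      1.    ]]
{'clock': 0.1, 'qpos': array([ 1.4436,  0.3855,  0.0068, -0.0004, -1.194 , -0.2586]), 'qd': array([-0.0004, -0.0022,  0.0048,  0.0019, -0.0004,  0.0017]), 'joint_torque': array([ -0.0006, -39.332 ,  18.8931,   4.198 ,  -0.0026,   0.    ]), 'tool_pos': array([0.235 , 0.5786, 0.2303]), 'eef_rot': array([ 0.9814, -0.1918, -0.0001,  0.001 ]), 'wrist_force': array([0.0806, 0.4959, 0.2077]), 'torque': array([0.0284, 0.0323, 0.0282]), 'grip_width': 0.08543545514009367}
```

View pics/top0.png

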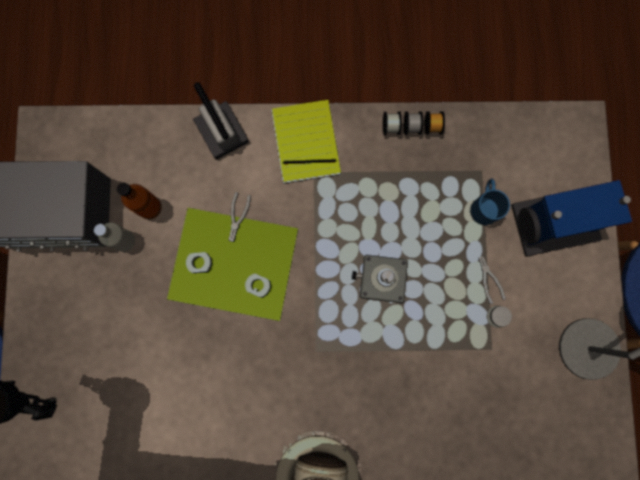

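View pics/side0.png

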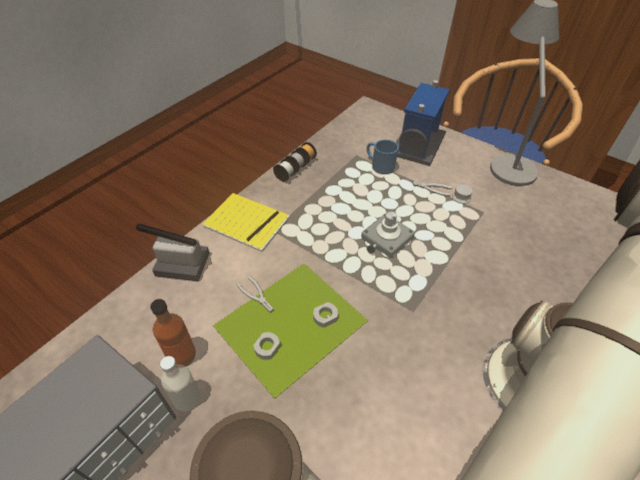

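The top view shows the two collars at (198,262) and (258,286) and the spindle near (386,277). In the side view the collars are at (267,345) and (326,314) and the spindle at (390,218). Next I'll enlarge these to find the tab and keyway.

```bash
cat > h.py <<'E'
import numpy as np,cv2
from bench import arm,grab_frame,calibration
np.set_printoptions(precision=4,suppress=True)
def ray(n,u,v):
    c=calibration(n);P=c["pose"];d=P[:3,:3]@np.linalg.solve(c["camera_matrix"],[u,v,1.]);return P[:3,3],d
def onz(n,u,v,z):
    o,d=ray(n,u,v);return o+d*(z-o[2])/d[2]
def proj(n,p):
    c=calibration(n);P=c["pose"];q=c["camera_matrix"]@(P[:3,:3].T@(np.asarray(p)-P[:3,3]));return q[:2]/q[2]
def crop(img,u,v,r,S=300):
    return cv2.resize(img[v-r:v+r,u-r:u+r],(S,S),interpolation=cv2.INTER_CUBIC)
def gam(i,g=.7): return (255*(i/255.)**g).astype(np.uint8)
E
python3 - <<'E'
from h import *
t=cv2.imread("pics/top0.png");s=cv2.imread("pics/side0.png")
S=266
a=np.hstack([crop(t,198,262,20,S),crop(t,258,286,20,S),crop(t,386,277,32,S)])
b=np.hstack([crop(s,267,345,20,S),crop(s,326,314,20,S),crop(s,388,228,32,S)])
cv2.imwrite("pics/c1.png",np.vstack([a,b]))
for n,pts in (("top",((198,262),(258,286))),("side",((267,345),(326,314)))):
    for p in pts: print(n,onz(n,*p,.023))
print(onz("top",386,275,.095),onz("side",390,214,.095))
E
```

```text
top [0.5243 0.2917 0.023 ]
top [0.4626 0.1415 0.023 ]
side [0.5217 0.2942 0.023 ]
side [0.4622 0.1465 0.023 ]
[ 0.4804 -0.1683  0.095 ] [ 0.4831 -0.1733  0.095 ]
```

View pics/c1.png

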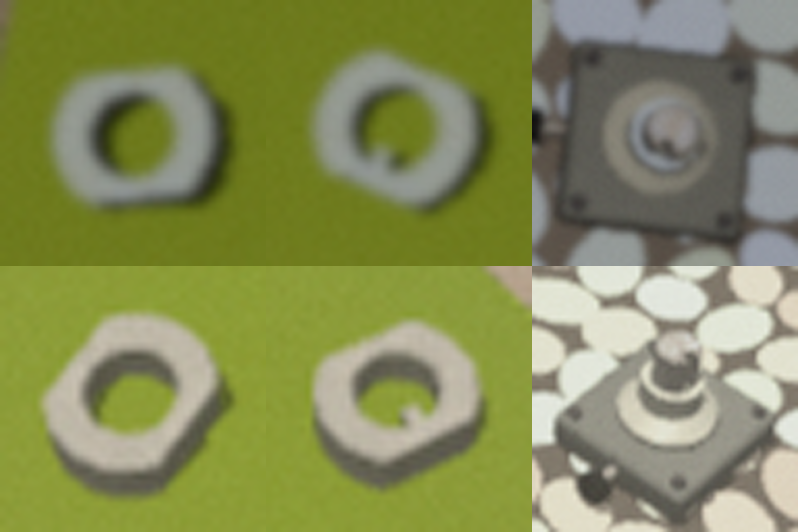

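The right-hand collar is the keyed hub: its tab shows at the lower left of the bore in both views. I'll average some frames and rectify the hub top (z=0.023) and spindle top (z=0.095) planes to get metric pictures.

```bash
cat >> h.py <<'E'
def rect(n,img,c,z,half=.04,N=400):
    # metric top view: column -> +x world right? use col ~ -y, row ~ -x (same sense as top camera)
    cs=[(c[0]+half,c[1]+half),(c[0]+half,c[1]-half),(c[0]-half,c[1]-half),(c[0]-half,c[1]+half)]
    src=np.float32([proj(n,[x,y,z]) for x,y in cs]);dst=np.float32([[0,0],[N,0],[N,N],[0,N]])
    return cv2.warpPerspective(img,cv2.getPerspectiveTransform(src,dst),(N,N),flags=cv2.INTER_CUBIC)
def avg(n,k): return np.mean([grab_frame(n).astype(float) for _ in range(k)],0).clip(0,255).astype(np.uint8)
E
python3 - <<'E'
from h import *
R=[]
for n in("top","side"):
    im=avg(n,8);cv2.imwrite(f"pics/avg_{n}.png",im)
    h=rect(n,im,(.4624,.144),.023); s=rect(n,im,(.482,-.171),.095,.03)
    g=cv2.convertScaleAbs(s,alpha=1.0 if n=="side" else 1.5)
    for q in(h,g):
        for k in range(0,400,50): cv2.line(q,(k,0),(k,5),(0,0,255),1);cv2.line(q,(0,k),(5,k),(0,0,255),1)
        cv2.drawMarker(q,(200,200),(0,0,255),0,8,1)
    # hub face mask
    hsv=cv2.cvtColor(rect(n,im,(.4624,.144),.023),cv2.COLOR_BGR2HSV)
    v=hsv[...,2];m=((hsv[...,1]<70)).astype(np.uint8)*255
    th,_=cv2.threshold(v[m>0].reshape(-1,1),0,255,cv2.THRESH_OTSU);m[v<th]=0
    m=cv2.morphologyEx(m,cv2.MORPH_OPEN,np.ones((9,9)))
    c=max(cv2.findContours(m,0,1)[0],key=cv2.contourArea);hu=cv2.convexHull(c)
    r=cv2.minAreaRect(hu);M=cv2.moments(hu);px=np.array([M['m10'],M['m01']])/M['m00']
    print(n,th,"rect",r,"centroid xy",.4624+.04-px[1]*.0002,.144+.04-px[0]*.0002)
    cv2.drawContours(h,[hu],-1,(255,0,0),1)
    R.append(np.hstack([h,g]))
cv2.imwrite("pics/c2.png",cv2.resize(np.vstack(R),(600,600)))
E
```

```text
top 125.0 rect ((196.42529296875, 183.5072784423828), (290.54852294921875, 243.05467224121094), 24.179107666015625) centroid xy 0.46575717055533705 0.14466357047668982
side 144.0 rect ((201.39947509765625, 177.98236083984375), (301.7649841308594, 243.67864990234375), 24.880367279052734) centroid xy 0.4668857169906589 0.14373404390726247
```

View pics/c2.png

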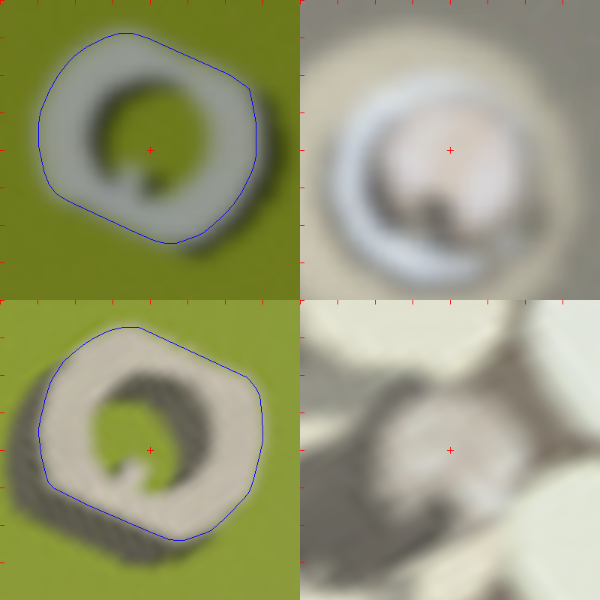

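The rectified views agree. The hub is centred at about (0.466,0.144) with yaw about -24.5°. The spindle axis is at about (0.480,-0.172), and its keyway opens about 19° from -x toward +y, so the hub needs a yaw of about -19°.

```bash
cat >> h.py <<'E'
from scipy.spatial.transform import Rotation as Ro
def go(x,y,z,hubyaw,Rc=None,pc=None):
    """delta for step_arm to put TCP at xyz, tool down, tool y along hub -x"""
    s=arm.read_state();p=s["tool_pos"];R=Ro.from_quat(s["eef_rot"])
    a=np.radians(hubyaw);ty=np.array([-np.cos(a),-np.sin(a),0]);tz=np.array([0,0,-1.]);
    T=Ro.from_matrix(np.c_[np.cross(ty,tz),ty,tz])
    print("t",round(s["clock"],2),"p",p,"F",s["wrist_force"],"w",s["grip_width"])
    print("dpos cm",R.inv().apply(np.array([x,y,z])-p)*100,"dr",np.degrees((R.inv()*T).as_rotvec()))
E
python3 -c "
from h import *
go(.466,.144,.12,-24.5)"
```

```text
t 0.9 p [0.2352 0.5791 0.2313] F [-0.4754  0.3715 -0.8687] w 0.08512230052603155
dpos cm [37.7581 31.6236 11.1317] dr [-0.0005 -0.     92.3977]
```

>>> step_arm --fingers '[1,1,1,1,1,1,1,1]' --delta_pos '[[4,3.3,0],[7.5,6.3,0],[11,9.2,0],[15,12.5,0],[19,16,0],[22.5,19,0],[26,22,0],[30,25,0]]' --dr '[[0,0,8],[0,0,16],[0,0,24],[0,0,32],[0,0,40],[0,0,48],[0,0,56],[0,0,64]]'

```text
clock: 1.7
tool_pos: [0.4194, 0.2328, 0.2319]
eef_rot: [0.729, -0.684, -0.0, -0.001]
wrist_force: [2.0, 1.2, -0.5]
grip_width: 0.0853
```

```bash
python3 -c "
from h import *
go(.466,.144,.06,-24.5)"
```

```text
t 1.7 p [0.4194 0.2328 0.2319] F [ 2.0087  1.1912 -0.5163] w 0.08527930768747988
dpos cm [ 9.1703 -4.0759 17.181 ] dr [-0.0374  0.0592 28.1179]
```

>>> step_arm --fingers '[1,1,1,1,1,1]' --delta_pos '[[3,-1.4,4],[6,-2.8,8],[9.2,-4.1,12],[9.2,-4.1,15],[9.2,-4.1,17.2],[9.2,-4.1,17.2]]' --dr '[[0,0,8],[0,0,16],[0,0,24],[0,0,28.4],[0,0,28.4],[0,0,28.4]]'

```text
clock: 2.3
tool_pos: [0.4644, 0.1438, 0.0566]
eef_rot: [-0.54, 0.841, -0.0, -0.004]
wrist_force: [0.1, 0.3, 0.5]
grip_width: 0.0856
```

```bash
python3 -c "
from h import *
go(.466,.144,.003,-24.5)
cv2.imwrite('pics/s2.png',np.hstack([crop(grab_frame('top'),258,286,50,400),crop(grab_frame('side'),326,300,50,400)]))"
```

```text
t 2.3 p [0.4644 0.1438 0.0566] F [0.0557 0.263  0.524 ] w 0.08556258126909719
dpos cm [-0.1161 -0.1562  5.3546] dr [ 0.219  -0.3498 -0.0835]
```

View pics/s2.png

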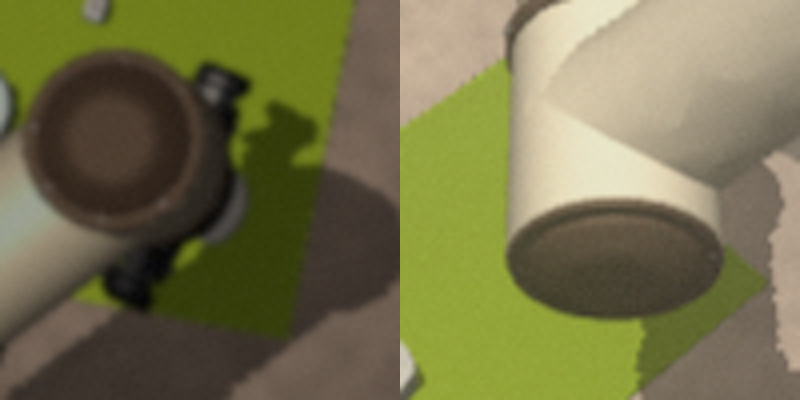

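The wrist hides most of the hub, but the fingers can be seen straddling its flats at (220,85) and (140,275). I'll descend.

>>> step_arm --fingers '[1,1,1,1,1]' --delta_pos '[[-0.1,-0.15,2],[-0.1,-0.15,3.5],[-0.1,-0.15,5],[-0.1,-0.15,5.2],[-0.1,-0.15,5.2]]' --dr '[[0,0,0],[0,0,0],[0,0,0],[0,0,0],[0,0,0]]'

```text
clock: 2.9
tool_pos: [0.4688, 0.1467, 0.0085]
eef_rot: [-0.541, 0.841, -0.0, 0.001]
wrist_force: [0.7, 0.1, 0.4]
grip_width: 0.0856
```

```bash
python3 -c "
from h import *
go(.466,.144,.003,-24.5)"
```

```text
t 2.9 p [0.4688 0.1467 0.0085] F [0.6671 0.0648 0.4184] w 0.0856010885687955
dpos cm [0.359  0.1455 0.5519] dr [-0.0758  0.1074  0.0507]
```

>>> step_arm --fingers '[1,1,1,1]' --delta_pos '[[0.35,0.15,0.5],[0.35,0.15,0.5],[0.35,0.15,0.5],[0.35,0.15,0.5]]' --dr '[[0,0,0],[0,0,0],[0,0,0],[0,0,0]]'

```text
clock: 3.3
tool_pos: [0.4654, 0.1434, 0.0027]
eef_rot: [-0.541, 0.841, -0.0, 0.0]
wrist_force: [-0.3, -0.0, 0.6]
grip_width: 0.0855
```

>>> step_arm --fingers '[0.4,0.4,0.4,0.4,0.4,0.4,0.4,0.4]' --delta_pos '[[0,0,0],[0,0,0],[0,0,0],[0,0,0],[0,0,0],[0,0,0],[0,0,0],[0,0,0]]' --dr '[[0,0,0],[0,0,0],[0,0,0],[0,0,0],[0,0,0],[0,0,0],[0,0,0],[0,0,0]]' --grip_force 40

```text
clock: 4.1
tool_pos: [0.4653, 0.1434, 0.0026]
eef_rot: [-0.541, 0.841, -0.0, 0.0]
wrist_force: [-1.4, 0.9, 5.4]
grip_width: 0.0471
```

```bash
python3 -c "
from h import *
go(.466,.144,.003,-24.5)"
```

```text
t 4.1 p [0.4653 0.1434 0.0026] F [-1.3565  0.8866  5.3794] w 0.04706700694377004
dpos cm [-0.0838 -0.0341 -0.0425] dr [-0.0182  0.0216  0.0074]
```

Gripped at 47 mm width, so on the flats. I'll lift, then carry it over the spindle, deliberately about 11° off the keyway.

>>> step_arm --fingers '[0.4,0.4,0.4,0.4,0.4,0.4]' --delta_pos '[[0,0,-1],[0,0,-4],[0,0,-8],[0,0,-12],[0,0,-15.7],[0,0,-15.7]]' --dr '[[0,0,0],[0,0,0],[0,0,0],[0,0,0],[0,0,0],[0,0,0]]'

```text
clock: 4.7
tool_pos: [0.4679, 0.1448, 0.1648]
eef_rot: [-0.541, 0.841, -0.0, 0.006]
wrist_force: [0.7, 1.0, -1.1]
grip_width: 0.047
```

>>> step_arm --fingers '[0.4,0.4,0.4,0.4,0.4,0.4,0.4,0.4]' --delta_pos '[[2,-1,0],[6,-3,0],[10,-5,0],[14,-7.1,0],[18,-9.2,0],[22,-11.2,0],[26,-13.2,0],[28.2,-14.3,0]]' --dr '[[0,0,0],[0,0,1],[0,0,2],[0,0,3],[0,0,4],[0,0,5],[0,0,5.5],[0,0,5.5]]'

```text
clock: 5.5
tool_pos: [0.477, -0.1752, 0.1581]
eef_rot: [-0.499, 0.867, 0.001, -0.001]
wrist_force: [-0.0, 0.1, -1.9]
grip_width: 0.0471
```

>>> step_arm --fingers '[0.4,0.4,0.4]' --delta_pos '[[0,0,1],[0,0,3],[0,0,3]]' --dr '[[0,0,0],[0,0,0],[0,0,0]]'

```text
clock: 5.8
tool_pos: [0.4752, -0.1719, 0.1259]
eef_rot: [-0.499, 0.866, 0.003, -0.003]
wrist_force: [-0.9, -0.1, -0.9]
grip_width: 0.0472
```

```bash
python3 -c "
from h import *
go(.479,-.1725,.12,-30)
im=avg('side',4);cv2.imwrite('pics/s3f.png',im)
u,v=proj('side',[.48,-.172,.11]).astype(int);print(u,v)
cv2.imwrite('pics/s3.png',crop(im,u,v,40,600))"
```

```text
t 5.8 p [ 0.4752 -0.1719  0.1259] F [-0.9164 -0.1247 -0.8586] w 0.04716208700481155
dpos cm [-0.1454 -0.3628  0.5848] dr [ 0.4534 -0.1502 -0.0846]
391 210
```

View pics/s3.png

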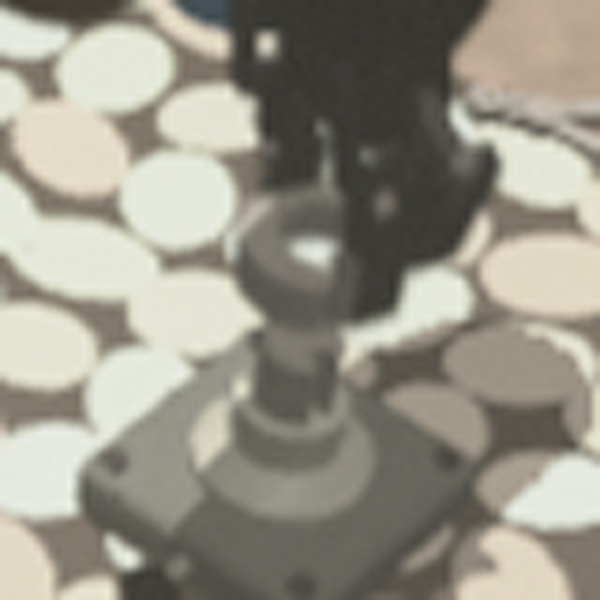

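The side view shows the hub held at (297,255) directly above the spindle at (297,370), so they line up across this view. I'll settle, then correct the position.

>>> step_arm --fingers '[0.4,0.4]' --delta_pos '[[0,0,0],[0,0,0]]' --dr '[[0,0,0],[0,0,0]]'

```text
clock: 6.2
tool_pos: [0.4787, -0.1724, 0.13]
eef_rot: [-0.5, 0.866, -0.0, 0.001]
wrist_force: [-0.5, -0.2, -1.8]
grip_width: 0.047
```

```bash
python3 -c "
from h import *
go(.479,-.1725,.098,-30)
R=cv2.imread('pics/avg_side.png')
# circle of spindle end from rectified views, via Hough
for n in ('top','side'):
    g=cv2.cvtColor(rect(n,cv2.imread(f'pics/avg_{n}.png'),(.482,-.171),.095,.03),cv2.COLOR_BGR2GRAY)
    c=cv2.HoughCircles(g,cv2.HOUGH_GRADIENT,1,5,param1=40,param2=6,minRadius=84,maxRadius=102)
    print(n,[(round(.482+.03-b*.00015,4),round(-.171+.03-a*.00015,4),r*.15) for a,b,r in c[0][:4]])
"
```

```text
t 6.2 p [ 0.4787 -0.1724  0.13  ] F [-0.5415 -0.2396 -1.8468] w 0.04703307451959558
dpos cm [-0.0017 -0.03    3.1964] dr [-0.0659  0.0344  0.0293]Traceback (most recent call last):
  File "<string>", line 9, in <module>
    print(n,[(round(.482+.03-b*.00015,4),round(-.171+.03-a*.00015,4),r*.15) for a,b,r in c[0][:4]])
                                                                                         ~^^^
TypeError: 'NoneType' object is not subscriptable
```

>>> step_arm --fingers '[0.4,0.4,0.4,0.4,0.4]' --delta_pos '[[0,0,1.5],[0,0,2.8],[0,0,3.2],[0,0,3.2],[0,0,3.2]]' --dr '[[0,0,0],[0,0,0],[0,0,0],[0,0,0],[0,0,0]]'

```text
clock: 6.7
tool_pos: [0.4788, -0.1727, 0.098]
eef_rot: [-0.5, 0.866, -0.0, 0.0]
wrist_force: [0.0, 1.3, -0.6]
grip_width: 0.0469
```

>>> step_arm --fingers '[0.4,0.4,0.4,0.4]' --delta_pos '[[0,0,0.1],[0,0,0.2],[0,0,0.3],[0,0,0.3]]' --dr '[[0,0,0],[0,0,0],[0,0,0],[0,0,0]]'

```text
clock: 7.1
tool_pos: [0.4782, -0.1727, 0.0943]
eef_rot: [-0.5, 0.866, 0.0, -0.0]
wrist_force: [-1.0, -0.7, -1.7]
grip_width: 0.0471
```

>>> step_arm --fingers '[0.4,0.4,0.4]' --delta_pos '[[0,0,0.1],[0,0,0.2],[0,0,0.2]]' --dr '[[0,0,0],[0,0,0],[0,0,0]]'

```text
clock: 7.4
tool_pos: [0.4782, -0.1726, 0.0921]
eef_rot: [-0.5, 0.866, 0.0, -0.0]
wrist_force: [0.1, -0.7, -1.6]
grip_width: 0.0473
```

>>> step_arm --fingers '[0.4,0.4,0.4]' --delta_pos '[[0,0,0.1],[0,0,0.2],[0,0,0.2]]' --dr '[[0,0,0],[0,0,0],[0,0,0]]'

```text
clock: 7.7
tool_pos: [0.4782, -0.1726, 0.0901]
eef_rot: [-0.5, 0.866, 0.0, -0.0]
wrist_force: [0.5, 0.5, -1.9]
grip_width: 0.047
```

>>> step_arm --fingers '[0.4,0.4,0.4,0.4,0.4]' --delta_pos '[[0,0,0.1],[0,0,0.2],[0,0,0.3],[0,0,0.4],[0,0,0.4]]' --dr '[[0,0,0],[0,0,0],[0,0,0],[0,0,0],[0,0,0]]'

```text
clock: 8.2
tool_pos: [0.4782, -0.1726, 0.0861]
eef_rot: [-0.5, 0.866, 0.0, -0.0]
wrist_force: [-0.3, -0.6, -0.9]
grip_width: 0.0471
```

On the spindle with no contact force. The tab should land at TCP z≈0.081, so I'll go in finer steps.

>>> step_arm --fingers '[0.4,0.4,0.4,0.4,0.4]' --delta_pos '[[0,0,0.1],[0,0,0.2],[0,0,0.3],[0,0,0.4],[0,0,0.45]]' --dr '[[0,0,0],[0,0,0],[0,0,0],[0,0,0],[0,0,0]]'

```text
clock: 8.7
tool_pos: [0.4782, -0.1726, 0.0817]
eef_rot: [-0.5, 0.866, 0.0, -0.0]
wrist_force: [0.3, 0.3, -1.9]
grip_width: 0.047
```

>>> step_arm --fingers '[0.4,0.4,0.4]' --delta_pos '[[0,0,0.05],[0,0,0.1],[0,0,0.1]]' --dr '[[0,0,0],[0,0,0],[0,0,0]]'

```text
clock: 9.0
tool_pos: [0.4783, -0.1727, 0.0808]
eef_rot: [-0.5, 0.866, 0.0, -0.0]
wrist_force: [0.3, 0.1, -2.5]
grip_width: 0.0472
```

>>> step_arm --fingers '[0.4,0.4,0.4]' --delta_pos '[[0,0,0.05],[0,0,0.1],[0,0,0.1]]' --dr '[[0,0,0],[0,0,0],[0,0,0]]'

```text
clock: 9.3
tool_pos: [0.4785, -0.1727, 0.0801]
eef_rot: [-0.5, 0.866, -0.0, 0.0]
wrist_force: [-1.6, 0.2, 1.2]
grip_width: 0.0472
```

Contact: Fz rose about 3 N at z=0.080, so the tab is on the spindle end. I'll add a little load and turn toward the keyway.

>>> step_arm --fingers '[0.4,0.4]' --delta_pos '[[0,0,0.05],[0,0,0.05]]' --dr '[[0,0,0],[0,0,0]]'

```text
clock: 9.5
tool_pos: [0.4785, -0.1727, 0.0797]
eef_rot: [-0.5, 0.866, -0.0, 0.0]
wrist_force: [-1.9, -0.4, 3.2]
grip_width: 0.0471
```

>>> step_arm --fingers '[0.4,0.4,0.4,0.4]' --delta_pos '[[0,0,0],[0,0,0],[0,0,0],[0,0,0]]' --dr '[[0,0,-1.5],[0,0,-3],[0,0,-4],[0,0,-4]]'

```text
clock: 9.9
tool_pos: [0.4778, -0.1726, 0.0787]
eef_rot: [-0.53, 0.848, 0.0, -0.0]
wrist_force: [-0.1, -0.5, -1.8]
grip_width: 0.0472
```

>>> step_arm --fingers '[0.4,0.4,0.4]' --delta_pos '[[0,0,0],[0,0,0],[0,0,0]]' --dr '[[0,0,-1.5],[0,0,-2],[0,0,-2]]'

```text
clock: 10.2
tool_pos: [0.4782, -0.1726, 0.0791]
eef_rot: [-0.545, 0.839, 0.0, -0.0]
wrist_force: [-0.3, 0.0, -0.9]
grip_width: 0.0474
```

>>> step_arm --fingers '[0.4,0.4,0.4]' --delta_pos '[[0,0,0],[0,0,0],[0,0,0]]' --dr '[[0,0,-1.5],[0,0,-2],[0,0,-2]]'

```text
clock: 10.5
tool_pos: [0.4783, -0.1726, 0.0793]
eef_rot: [-0.559, 0.829, 0.0, -0.0]
wrist_force: [-0.3, -0.0, -2.3]
grip_width: 0.047
```

The load vanished during the turn and z dropped, so the tab may be in the keyway mouth. I'll probe down gently.

>>> step_arm --fingers '[0.4,0.4,0.4]' --delta_pos '[[0,0,0.05],[0,0,0.1],[0,0,0.1]]' --dr '[[0,0,0],[0,0,0],[0,0,0]]'

```text
clock: 10.8
tool_pos: [0.4782, -0.1726, 0.0782]
eef_rot: [-0.559, 0.829, 0.0, -0.0]
wrist_force: [-0.1, -0.1, -1.3]
grip_width: 0.0471
```

>>> step_arm --fingers '[0.4,0.4,0.4]' --delta_pos '[[0,0,0.05],[0,0,0.1],[0,0,0.1]]' --dr '[[0,0,0],[0,0,0],[0,0,0]]'

```text
clock: 11.1
tool_pos: [0.4782, -0.1726, 0.0772]
eef_rot: [-0.559, 0.829, 0.0, -0.0]
wrist_force: [0.6, -0.5, -1.4]
grip_width: 0.0472
```

Already 3 mm below the tab-contact height with no load, so the tab is in the keyway. I'll continue down.

>>> step_arm --fingers '[0.4,0.4,0.4,0.4,0.4]' --delta_pos '[[0,0,0.1],[0,0,0.2],[0,0,0.3],[0,0,0.4],[0,0,0.4]]' --dr '[[0,0,0],[0,0,0],[0,0,0],[0,0,0],[0,0,0]]'

```text
clock: 11.6
tool_pos: [0.4782, -0.1726, 0.0731]
eef_rot: [-0.559, 0.829, 0.0, -0.0]
wrist_force: [-0.2, 0.2, -1.7]
grip_width: 0.0472
```

>>> step_arm --fingers '[0.4,0.4,0.4,0.4,0.4]' --delta_pos '[[0,0,0.1],[0,0,0.2],[0,0,0.3],[0,0,0.4],[0,0,0.4]]' --dr '[[0,0,0],[0,0,0],[0,0,0],[0,0,0],[0,0,0]]'

```text
clock: 12.1
tool_pos: [0.4782, -0.1726, 0.0691]
eef_rot: [-0.559, 0.829, 0.0, -0.0]
wrist_force: [0.3, -0.2, -0.9]
grip_width: 0.0472
```

>>> step_arm --fingers '[0.4,0.4,0.4]' --delta_pos '[[0,0,0.1],[0,0,0.2],[0,0,0.2]]' --dr '[[0,0,0],[0,0,0],[0,0,0]]'

```text
clock: 12.4
tool_pos: [0.4782, -0.1727, 0.0672]
eef_rot: [-0.559, 0.829, 0.0, -0.0]
wrist_force: [-0.6, -0.1, -1.8]
grip_width: 0.0474
```

Contact was at 0.0801, so home is expected at 0.064.

>>> step_arm --fingers '[0.4,0.4,0.4]' --delta_pos '[[0,0,0.1],[0,0,0.2],[0,0,0.25]]' --dr '[[0,0,0],[0,0,0],[0,0,0]]'

```text
clock: 12.7
tool_pos: [0.4782, -0.1726, 0.0647]
eef_rot: [-0.559, 0.829, 0.0, -0.0]
wrist_force: [0.1, -0.4, -1.8]
grip_width: 0.0472
```

>>> step_arm --fingers '[0.4,0.4]' --delta_pos '[[0,0,0.05],[0,0,0.05]]' --dr '[[0,0,0],[0,0,0]]'

```text
clock: 12.9
tool_pos: [0.4782, -0.1727, 0.0646]
eef_rot: [-0.559, 0.829, 0.0, -0.0]
wrist_force: [-0.8, -0.6, 2.0]
grip_width: 0.0471
```

Light contact at 0.0646 (Fz up about 3.8 N) means the hub is on the shoulder. Release and retreat straight up.

>>> step_arm --fingers '[0.6,0.7,0.85,1,1,1,1]' --delta_pos '[[0,0,0],[0,0,0],[0,0,0],[0,0,0],[0,0,0],[0,0,0],[0,0,0]]' --dr '[[0,0,0],[0,0,0],[0,0,0],[0,0,0],[0,0,0],[0,0,0],[0,0,0]]'

```text
clock: 13.6
tool_pos: [0.4783, -0.1726, 0.0643]
eef_rot: [-0.559, 0.829, -0.0, 0.0]
wrist_force: [-0.4, -0.4, 0.4]
grip_width: 0.0853
```

>>> step_arm --fingers '[1,1,1,1,1,1,1,1]' --delta_pos '[[0,0,-1],[0,0,-3],[0,0,-6],[0,0,-10],[0,0,-14],[-5,0,-16],[-10,0,-16],[-15,0,-16]]' --dr '[[0,0,0],[0,0,0],[0,0,0],[0,0,0],[0,0,0],[0,0,0],[0,0,0],[0,0,0]]'

```text
clock: 14.4
tool_pos: [0.5339, -0.0357, 0.2268]
eef_rot: [-0.559, 0.829, -0.001, 0.002]
wrist_force: [0.9, -0.5, -0.4]
grip_width: 0.0854
```

>>> step_arm --fingers '[1,1,1,1]' --delta_pos '[[-5,0,0],[-10,0,0],[-10,0,0],[-10,0,0]]' --dr '[[0,0,0],[0,0,0],[0,0,0],[0,0,0]]'

```text
clock: 14.8
tool_pos: [0.5706, 0.0569, 0.2245]
eef_rot: [-0.56, 0.828, 0.0, -0.0]
wrist_force: [0.3, -0.5, 0.3]
grip_width: 0.0854
```

```bash
python3 -c "
from h import *
t=avg('top',4);s=avg('side',4)
cv2.imwrite('pics/e.png',np.hstack([crop(t,386,277,30,400),crop(s,389,225,35,400)]))
cv2.imwrite('pics/ef.png',np.vstack([t]))
print(arm.read_state()['tool_pos'],arm.read_state()['clock'])"
```

```text
[0.5705 0.055  0.2246] 15.2
```

View pics/e.png

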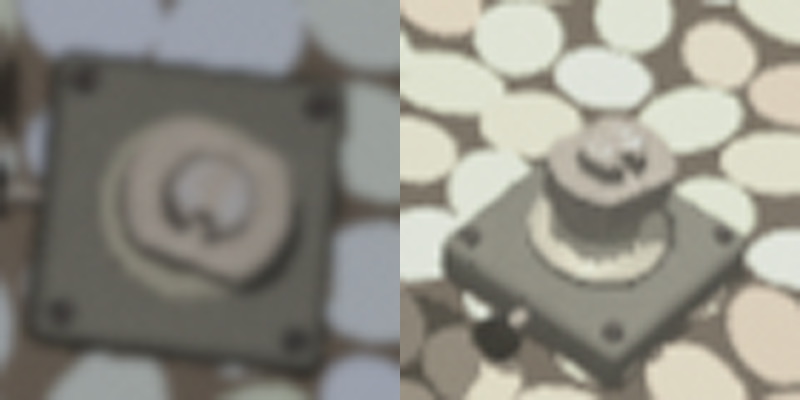

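The hub sits flat and centred on the shoulder, around (205,200) in the top crop. The spindle end stands about 10 mm proud, and the tab is in the keyway. The gripper is clear, so I'll hand in.

```bash
python3 -c "
from bench import ticket
print(ticket.hand_in())"
```

```text
the job is handed in; nothing more can be done
None
```

The keyed hub is home on the winder's shoulder with its tab in the keyway. I let go, moved the gripper well clear, and handed the job in at about 15 s of the 64 s allowed.

- **Fitting:** I gripped the hub across its flats and lowered it over the spindle about 11° off the keyway. The tab touched the spindle end at TCP z = 0.080 m. Turning it gently by 8° let the tab drop in, and it slid down without resistance.
- **Forces:** The wrist force rose about 5 N at most while the tab rested on the spindle end, and about 4 N on reaching the shoulder, against the 40 N limit.
- **Height check:** The hub reached the shoulder at TCP z = 0.0646 m, which matches the height I worked out from the grasp. It slid 15.5 mm below where the tab first touched, against 16 mm nominal.
- **Last pictures:** Close-ups from both cameras show the hub level and centred, with the spindle end standing proud and the tab in the keyway.
- **Not measured:** I did not re-measure the other objects, but the arm met nothing else on its path. My one attempt to fit the spindle circle automatically failed, so I used the spindle position read by eye from the rectified views. The hub went on without any sideways load.

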